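# Pack the training caddy on the garage shelf

### The job

Pack the black caddy: slip both red collars over the red post so that they lie flat one on the other, set the blue massage ball inside the blue ring, and lay the chrome grip trainer flat between the four studs of the bay, lengthwise along it. Leave the black collar, the yellow ball and the black grip trainer where they are.

Things in the scene. Friction and masses are not known exactly. Their poses are not given: they have to be found in the camera images.
- red_collar_a: Red plastic spinlock collar, a ring with a scalloped edge lying flat: 60 mm outside diameter (62 over the ribs), round through-hole 32 mm, 22 mm high; about 0.12 kg. Origin: centre of its underside, z up. One of an identical pair; either may go on first.
- red_collar_b: Red plastic spinlock collar, a ring with a scalloped edge lying flat: 60 mm outside diameter (62 over the ribs), round through-hole 32 mm, 22 mm high; about 0.12 kg. Origin: centre of its underside, z up. The other of the pair.
- black_collar: Look-alike, stays where it is: black spinlock collar, a ring with a scalloped edge lying flat: 60 mm outside diameter (62 over the ribs), round through-hole 32 mm, 22 mm high; about 0.12 kg. Origin: centre of its underside, z up.
- blue_ball: Blue massage ball with small nubs, about 0.13 kg. 60 mm ball, centre at its origin, with a small flat foot (26 mm across) 27 mm below the centre on which it stands without rolling. 
- yellow_ball: Look-alike, stays where it is: smooth yellow 60 mm ball, centre at its origin, with a small flat foot (26 mm across) 27 mm below the centre on which it stands without rolling. 
- chrome_trainer: Bright chrome grip trainer lying flat, its two round handles clipped shut side by side: rigid, 120 mm long along its x, 56 mm wide along y over both handles, 24 mm high; handles 24 mm in diameter from x = -60 to +32 mm, a small coil at the +x end. About 0.2 kg. Origin: centre of its underside, z up.
- black_trainer: Look-alike, stays where it is: black-handled grip trainer lying flat, its two round handles clipped shut side by side: rigid, 120 mm long along its x, 56 mm wide along y over both handles, 24 mm high; handles 24 mm in diameter from x = -60 to +32 mm, a small coil at the +x end. About 0.2 kg. Origin: centre of its underside, z up.
- post: Insert with an upright red post at its centre, 16 mm in diameter, top 58 mm above the origin, for the two red collars. On a grey plate 136 (x) by 94 (y) mm, 4 mm thick, fixed in the caddy. Origin: centre of the plate's underside, 5 mm above the shelf; z up. Post, ring and bay lie in changing order, parallel, 100 mm apart along their y, in a fixed black caddy 150 by 312 mm, rim 22 mm high.
- ring_seat: Insert with a blue ring, 76 mm inside diameter, 86 mm outside, 10 mm high on the plate, at its centre, for the ball. On a grey plate 136 (x) by 94 (y) mm, 4 mm thick, fixed in the caddy. Origin: centre of the plate's underside, 5 mm above the shelf; z up.
- bay: Insert with four bare-metal studs, 8 mm in diameter and 12 mm high on the plate, at x = +-45, y = +-40 mm. The grip trainer lies between them with its length along the bay's x, either way round. On a grey plate 136 (x) by 94 (y) mm, 4 mm thick, fixed in the caddy. Origin: centre of the plate's underside, 5 mm above the shelf; z up.
Not all that is in view belongs to the job. What is meant by the chrome_trainer is not purple or turquoise, and is the larger of those in its own colour.

How it is judged:
By the outcome, as a careful person would: the job done as asked, in the order asked, and still so for the second after the job is handed in, with the robot touching nothing.
It also fails if it takes over 118 s, if anything falls off the work surface, if the arm or the gripper's body presses on something with over 40 N, if the wrist force passes 120 N, or if a joint passes its speed limit or range.

### The arm

A 7-joint arm with a two-finger parallel gripper is mounted at the origin on the work surface. World frame = base frame: x ahead of the robot, y to its left, z up, the work surface at z = 0. Lengths are in m, angles in degrees, forces in N, time in s.
With the tool pointing down it reaches from about 0.4 to 0.925 m from the base axis. Payload 4.1 kg.
Tool frame: the origin (TCP) lies midway between the tips of the shut fingers; the grasp point (between the pads) lies 19 mm behind it; z points along the fingers, y is the line along which they close (so a half turn about z gives the same grasp; the last joint's range is limited). The gripper opens to 85 mm and grips with 20 to 120 N. Pads are 22 mm wide; open, the fingers measure 114 mm over their backs; the gripper's body (76 mm by 85 mm) begins 54 mm behind the grasp point. The pads swing forward as they close: fully open they stand 13 mm farther back than shut.
Start: joints at [69.328, 22.827, 2.584, 88.041, -1.071, 69.15, -2.905], TCP at [0.168, -0.628, 0.231] pointing down, gripper open.
Joint ranges: [-161.44, 161.44], [-28.35, 127.94], [-78.24, 83.42], [0, 140.83], [-78.03, 258.03], [13.02, 114.36], [-168.23, 168.23]. Speed limits (degrees/s): [147.25, 147.25, 180, 180, 180, 180, 180].

### API

Orientations are given as a 3x3 rotation matrix whose columns are the frame's x, y, z axes.
In Python, from plant import read_state, grab_frame, job_done gives the robot as it stands.
- The arm moves only by the tool jog_arm, never from a script. Its argument "motion" is text: rows parted by semicolons, each of 4 numbers parted by spaces: the shift along the tool's x, y, z in m, then the turn about the tool's z in rad. In form: x y z twist; .... A call has exactly 5 rows; each row shifts and turns the commanded pose from where the row before left it, along the tool's axes as they then stand; what a row does not reach is not made up. A row lasts 1/12 s, in which the tool goes at most 41.7 mm and 7.16 degrees, less where a joint would pass 70% of its speed; a pose out of reach is approached as far as the arm can. A call with a gripper value outside its range is refused whole. "jaw" is the finger opening in m, from 0 to 0.0854, set as the call begins (left out, the last holds). The fingers move at their own pace and stop on an object; "newtons" is the grip in N (left out, the last holds). Time passes only in rows, so rows that do not move let the fingers close, or fill a call up. It gives the time, the measured TCP pose, the force, the opening and the grip force at its end, in the units of the state.
- read_state(): the state, without advancing time (a new reading comes with each control period).
- grab_frame(name): name is "scene" or "top" or "wrist"; returns a dict with "image" (384x512x3 uint8, red, green, blue), "range_z" (384x512 float32, m along the optical axis (not along the pixel's ray), 0 where there is no reading), "mtx" (3x3 intrinsics, pixels), "extrinsics" (4x4, takes a point from camera to world coordinates); the wrist camera has in their place "tool_from_camera" (4x4, takes a point from camera to tool coordinates, whose origin is the TCP and whose axes are the flange's). Camera axes: x right, y down, z forward; pixel columns grow to the right and rows downward; lengths in m; the calibration is good to about 2 mm. The wrist camera is an equidistant fisheye: a pixel r from the principal point sees the ray r / f radians off the axis. A picture is of the moment at which its call begins: read the wrist's pose just before it.
- job_done(): hands the job in; it is judged then, once.
The state is a dict: "clock": time; "qpos": joint angles; "dq": joint speeds; "joint_efforts": joint torques, N m; "tool_pos": TCP position; "eef_rot": TCP orientation; "force": force on the tool from outside, world axes, zero at the start; "moment": the same for the moment, N m; "gripper_width": finger opening in m; "grip_force": force on a finger pad.
Only numpy, scipy, OpenCV 4.12 (cv2) and the standard library are available. Lean on these libraries where they do the work, as an engineer would, in place of code of your own. Each camera call takes 0.05 s, during which the arm holds its last target. There are 200 camera calls.

## Working session

There is one attempt and no reset: what is moved stays moved. The work goes in short steps, Python scripts to look and compute and a tool call to move; the robot and the scene stay as the last step left them, time stands still between calls to the robot, and variables do not carry over. Pictures are saved under pics/ and viewed, at most 16 in all, crops included, and the job is handed in when it is done.

Besides the shell and the picture viewer there is one more tool, called after "Emit:" as name(argument=value, ...) on one line, values as JSON. jog_arm: Moves the arm, as the interface text tells. Its arguments: {"type":"object","properties":{"motion":{"type":"string"},"jaw":{"type":"number"},"newtons":{"type":"number"}},"required":["motion"]}

```bash
mkdir -p pics; ls
cat > h.py <<'E'
import numpy as np,cv2
from plant import *
def grab(n,save=None):
    f=grab_frame(n)
    if save: cv2.imwrite('pics/'+save,f['image'][:,:,::-1])
    return f
def cloud(f):
    z=f['range_z'];K=f['mtx'];v,u=np.mgrid[:384,:512]
    p=np.stack([(u-K[0,2])/K[0,0]*z,(v-K[1,2])/K[1,1]*z,z],-1)
    E=f['extrinsics'];P=p@E[:3,:3].T+E[:3,3];P[z==0]=np.nan
    return P
E
python3 - <<'E'
from h import *
s=read_state();print({k:np.round(v,3).tolist() for k,v in s.items()})
for n in('scene','top'):
    f=grab(n,n+'0.png');np.savez(n+'0.npz',**{k:f[k] for k in('image','range_z','mtx','extrinsics')});print(n,f['mtx'].round(1).tolist(),f['extrinsics'].round(3).tolist(),(f['range_z']==0).mean())
E
```

```text
pics
{'clock': 0.0, 'qpos': [69.329, 22.874, 2.578, 88.115, -1.073, 69.148, -2.905], 'dq': [0.102, 0.041, -0.049, -0.042, 0.015, 0.028, 0.102], 'joint_efforts': [0.0, -47.512, 1.364, -25.422, 0.011, 0.009, 0.0], 'tool_pos': [0.168, -0.627, 0.23], 'eef_rot': [[0.966, 0.259, -0.001], [0.259, -0.966, 0.002], [-0.0, -0.002, -1.0]], 'force': [0.224, 0.693, -0.125], 'moment': [-0.036, 0.07, -0.042], 'grip_force': 0.0, 'gripper_width': 0.086}
scene [[404.3, 0.0, 260.4], [0.0, 404.3, 201.3], [0.0, 0.0, 1.0]] [[0.413, 0.735, -0.538, 1.058], [0.911, -0.34, 0.234, -0.266], [-0.011, -0.587, -0.81, 0.882], [0.0, 0.0, 0.0, 1.0]] 0.004155476888020833
top [[394.9, 0.0, 263.2], [0.0, 394.9, 188.4], [0.0, 0.0, 1.0]] [[0.008, -0.99, 0.144, 0.334], [-1.0, -0.009, -0.003, -0.002], [0.004, -0.144, -0.99, 1.289], [0.0, 0.0, 0.0, 1.0]] 0.00396728515625
```

View pics/top0.png

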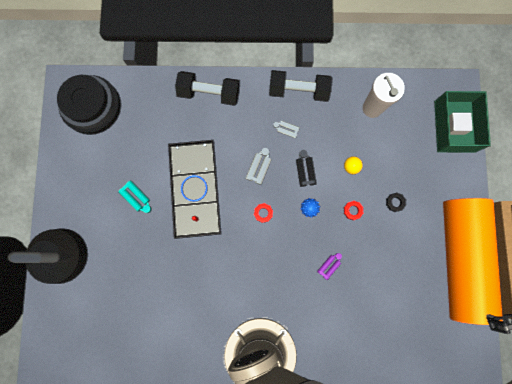

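View pics/scene0.png

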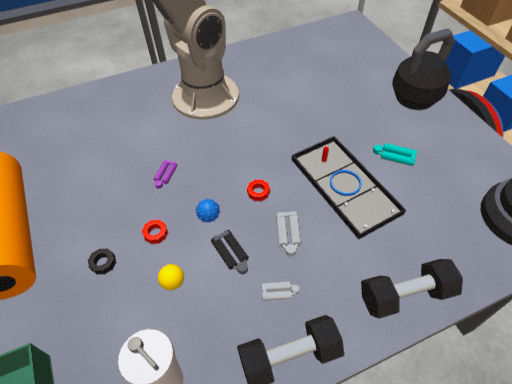

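The top view shows red collars at (263,213) and (354,211), the blue ball at (311,208), the chrome trainer at (258,166) and a smaller chrome decoy at (286,129). The caddy is near (194,190), with the bay at top (193,158), the ring at (194,188) and the post at (196,218). The scene view shows the same layout.

```bash
cat > m.py <<'E'
from h import *
class D(dict):pass
for n in('top','scene'):
    f=np.load(n+'0.npz');P=cloud(f);im=f['image'].astype(int);R,G,B=im[...,0],im[...,1],im[...,2]
    x,y,z=P[...,0],P[...,1],P[...,2]
    area=(x>.3)&(x<.75)&(abs(y)<.45)
    print(n,'table z',np.nanmedian(z[area]).round(4))
    ms={'red':(R>150)&(G<70)&(B<70),'blue':(B>150)&(R<90)&(G<150),'yel':(R>180)&(G>150)&(B<80)}
    for k,m in ms.items():
        nn,l,st,c=cv2.connectedComponentsWithStats((m&area).astype(np.uint8))
        for i in range(1,nn):
            if st[i,4]<12: continue
            q=P[l==i];q=q[~np.isnan(q[:,0])];h=np.nanpercentile(q[:,2],95)
            (cx,cy),r=cv2.minEnclosingCircle(q[q[:,2]>h-.012][:,:2].astype(np.float32)*1000)
            print(k,c[i].round(1),st[i,4],'ztop',h.round(3),'circ',np.round([cx,cy,r],1),'med',(np.median(q[:,:2],0)*1000).round(1))
    # neutral bright
    m=(abs(R-G)<25)&(abs(G-B)<30)&(R>130)&area&(z>.010)
    m|=area&(R<60)&(G<60)&(B<60)&(z>.010)
    nn,l,st,c=cv2.connectedComponentsWithStats(m.astype(np.uint8))
    for i in range(1,nn):
        if st[i,4]<60: continue
        q=P[l==i][:,:2].astype(np.float32)*1000
        print('grey',c[i].round(1),st[i,4],[np.round(t,1) for t in cv2.minAreaRect(q)],P[l==i][:,2].max().round(3))
E
python3 m.py
```

```text
top table z 0.0007
red [353.  209.9] 189 ztop 0.026 circ [ 451.5 -296.5   29.9] med [ 451.7 -296. ]
red [262.8 211.2] 135 ztop 0.026 circ [441.9  -5.3  28.9] med [446.3  -5.7]
red [193.6 217.6] 13 ztop 0.065 circ [419.4 209.6   5.6] med [418.8 208.9]
blue [182.8 183.8] 16 ztop 0.022 circ [533.7 253.7  16.7] med [534.1 257.9]
blue [205.3 190.8] 15 ztop 0.022 circ [512.7 184.5  16.9] med [509.1 180.3]
blue [184.1 194.8] 14 ztop 0.021 circ [497.7 247.7  20. ] med [495.9 252.3]
blue [310.1 207.6] 239 ztop 0.057 circ [ 457.6 -155.7   25.8] med [ 455.6 -153.7]
yel [353.2 165. ] 234 ztop 0.057 circ [ 596.7 -295.7   25. ] med [ 593.  -293.3]
grey [286.7 128.5] 212 [array([724.4, -79.2]), array([84.2, 40.8]), np.float64(67.8)] 0.026
grey [179.6 177.6] 279 [array([520. , 219.8]), array([309.3, 148.5]), np.float64(5.5)] 0.028
grey [259.  166.4] 450 [array([599.1,   6.2]), array([ 55.1, 119.3]), np.float64(69.8)] 0.032
grey [310.2 169.4] 145 [array([ 579.6, -160.2]), array([90.4, 19.3]), np.float64(9.6)] 0.029
grey [206.4 172.1] 152 [array([578. , 179.1]), array([112.6,  61.4]), np.float64(40.3)
[... 544 characters left out ...]
23 ztop 0.056 circ [ 459.6 -153.5   26.3] med [ 467.1 -157.8]
yel [169.6 275.3] 439 ztop 0.056 circ [ 599.4 -294.5   25.3] med [ 606.2 -295.8]
grey [350.7 186.6] 926 [array([520.9, 220.9]), array([314.1, 151.3]), np.float64(6.0)] 0.026
grey [288.2 230.4] 699 [array([600. ,   8.5]), array([ 56. , 119.5]), np.float64(68.8)] 0.029
grey [235.4 246.9] 267 [array([ 579.8, -128.5]), array([88.3, 21.1]), np.float64(8.3)] 0.028
grey [223.9 253.1] 287 [array([ 582.5, -160. ]), array([90.5, 21.3]), np.float64(8.2)] 0.027
grey [107.3 266.2] 83 [array([ 498.9, -422.1]), array([18.1, 53.8]), np.float64(35.8)] 0.024
grey [278.2 290.2] 458 [array([727.3, -76.6]), array([85.4, 40.5]), np.float64(68.5)] 0.021
```

```bash
cat >> h.py <<'E'
def to(x,y,z,yl=None):
    """tool-axis delta to target (mm); yl = tool-y heading (deg, line)"""
    s=read_state();R=np.array(s['eef_rot']);p=np.array(s['tool_pos'])*1000
    h=np.degrees(np.arctan2(R[1,1],R[0,1]))
    print('t',round(s['clock'],2),'p',p.round(1),'yhead',h.round(1),'j7',np.round(s['qpos'],0),'F',np.round(s['force'],1),'w',round(s['gripper_width'],4),'g',round(s['grip_force'],1))
    d=R.T@(np.array([x,y,z])-p);print('tool d mm',d.round(1),end=' ')
    if yl is not None: print('twist rad', np.round(np.radians(h-yl),3),end='')
    print()
E
python3 -c "print(1)"
```

```text
1
```

Emit:
jog_arm(motion="0 0 0 0.081; 0 0 0 0.081; 0 0 0 0; 0 0 0 0; 0 0 0 0", jaw=0.085, newtons=35)

```text
clock: 0.52
tool_pos: [0.1683, -0.6277, 0.231]
eef_rot: [[0.995, 0.102, -0.0], [0.102, -0.995, 0.0], [-0.0, -0.0, -1.0]]
force: [0.3, 0.1, -0.0]
gripper_width: 0.0849
grip_force: 0.0
```

```bash
python3 -c "
from h import *
to(452,-296.5,120,-84.3)"
```

```text
t 0.52 p [ 168.3 -627.7  231. ] yhead -84.2 j7 [ 68.  23.   4.  88.  -2.  69. -12.] F [ 0.3  0.1 -0. ] w 0.0849 g 0.0
tool d mm [ 315.9 -300.6  111.1] twist rad 0.002
```

Emit:
jog_arm(motion="0.021 -0.020 0.007 0; 0.021 -0.020 0.007 0; 0.021 -0.020 0.007 0; 0.021 -0.020 0.007 0; 0.021 -0.020 0.007 0")

```text
clock: 0.93
tool_pos: [0.2635, -0.5168, 0.1961]
eef_rot: [[0.995, 0.101, 0.0], [0.101, -0.995, -0.0], [0.0, 0.0, -1.0]]
force: [0.6, 0.3, -0.2]
gripper_width: 0.0849
grip_force: 0.0
```

Emit:
jog_arm(motion="0.021 -0.020 0.007 0; 0.021 -0.020 0.007 0; 0.021 -0.020 0.007 0; 0.021 -0.020 0.007 0; 0.021 -0.020 0.007 0")

```text
clock: 1.35
tool_pos: [0.3581, -0.4068, 0.1612]
eef_rot: [[0.995, 0.101, 0.0], [0.101, -0.995, -0.0], [0.0, 0.0, -1.0]]
force: [0.6, 0.2, 0.1]
gripper_width: 0.0856
grip_force: 0.0
```

Emit:
jog_arm(motion="0.021 -0.020 0.007 0; 0.021 -0.020 0.007 0; 0.021 -0.020 0.007 0; 0.021 -0.020 0.007 0; 0 0 0 0")

```text
clock: 1.77
tool_pos: [0.4371, -0.3132, 0.1322]
eef_rot: [[0.994, 0.111, 0.001], [0.111, -0.994, 0.004], [0.002, -0.004, -1.0]]
force: [0.8, 0.3, 0.0]
gripper_width: 0.0848
grip_force: 0.0
```

```bash
python3 -c "
from h import *
to(452,-296.5,4,-84.3)
f=grab('wrist','w1.png')"
```

```text
t 1.77 p [ 437.1 -313.2  132.2] yhead -83.7 j7 [ 37.  17.  -7. 109.   2.  53. -55.] F [0.8 0.3 0. ] w 0.0848 g 0.0
tool d mm [ 16.4 -14.4 128.3] twist rad 0.011
```

Emit:
jog_arm(motion="0.008 -0.007 0.010 0.005; 0.008 -0.007 0.020 0.006; 0 0 0.030 0; 0 0 0.030 0; 0 0 0.020 0")

```text
clock: 2.23
tool_pos: [0.4458, -0.3049, 0.0213]
eef_rot: [[0.996, 0.089, -0.002], [0.089, -0.996, 0.0], [-0.002, -0.001, -1.0]]
force: [0.5, 0.2, -0.2]
gripper_width: 0.0852
grip_force: 0.0
```

```bash
python3 -c "
from h import *
to(452,-296.5,4,-84.3)
f=grab('wrist','w2.png')"
```

```text
t 2.23 p [ 445.8 -304.9   21.3] yhead -84.9 j7 [ 35.  26.  -6. 113.   4.  40. -59.] F [ 0.5  0.2 -0.2] w 0.0852 g 0.0
tool d mm [ 6.9 -7.8 17.3] twist rad -0.011
```

View pics/w2.png

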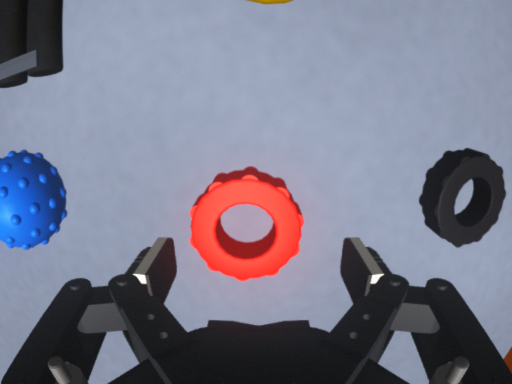

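The collar sits between the open fingers at (246,225), slightly left of their midline (about 258). That matches the residual offset, so I'll correct it, descend and close.

Emit:
jog_arm(motion="0.003 -0.004 0 0; 0.004 -0.004 0 0; 0 0 0.008 0; 0 0 0.008 0; 0 0 0 0")

```text
clock: 2.7
tool_pos: [0.4534, -0.2957, 0.0068]
eef_rot: [[0.996, 0.089, -0.001], [0.089, -0.996, 0.0], [-0.001, -0.0, -1.0]]
force: [-1.6, 0.8, -1.1]
gripper_width: 0.0853
grip_force: 0.0
```

Emit:
jog_arm(motion="0 0 0 0; 0 0 0 0; 0 0 0 0; 0 0 0 0; 0 0 0 0", jaw=0.05)

```text
clock: 3.12
tool_pos: [0.4539, -0.2963, 0.0083]
eef_rot: [[0.996, 0.089, 0.0], [0.089, -0.996, -0.001], [0.0, 0.001, -1.0]]
force: [-2.0, 0.9, 5.9]
gripper_width: 0.0587
grip_force: 36.5
```

Emit:
jog_arm(motion="0 0 0 0; 0 0 0 0; 0 0 0 0; 0 0 0 0; 0 0 0 0")

```text
clock: 3.53
tool_pos: [0.4539, -0.2963, 0.0083]
eef_rot: [[0.996, 0.089, 0.0], [0.089, -0.996, -0.001], [0.0, 0.001, -1.0]]
force: [-1.8, 0.5, 5.0]
gripper_width: 0.0587
grip_force: 36.5
```

```bash
python3 -c "
from h import *
to(452,-296.5,120,-84.3)"
```

```text
t 3.53 p [ 453.9 -296.3    8.3] yhead -84.9 j7 [ 34.  28.  -6. 114.   5.  39. -61.] F [-1.8  0.5  5. ] w 0.0587 g 36.5
tool d mm [-1.800e+00  1.000e-01 -1.117e+02] twist rad -0.011
```

Emit:
jog_arm(motion="0 0 -0.015 0; 0 0 -0.025 0; 0 0 -0.030 0; 0 0 -0.030 0; 0 0 -0.020 0")

```text
clock: 3.95
tool_pos: [0.4546, -0.2965, 0.1301]
eef_rot: [[0.996, 0.089, 0.003], [0.089, -0.996, -0.002], [0.003, 0.002, -1.0]]
force: [-0.2, -0.2, -1.2]
gripper_width: 0.0585
grip_force: 38.1
```

```bash
python3 -c "
from h import *
to(500,-40,125,-84.3)"
```

```text
t 3.95 p [ 454.6 -296.5  130.1] yhead -84.9 j7 [ 35.  18.  -7. 109.   3.  53. -59.] F [-0.2 -0.2 -1.2] w 0.0585 g 38.1
tool d mm [  67.9 -251.5    4.8] twist rad -0.011
```

Emit:
jog_arm(motion="0.0085 -0.0315 0 0; 0.0085 -0.0315 0 0; 0.0085 -0.0315 0 0; 0.0085 -0.0315 0 0; 0.0085 -0.0315 0 0")

```text
clock: 4.37
tool_pos: [0.4819, -0.1339, 0.1275]
eef_rot: [[0.996, 0.088, 0.0], [0.088, -0.996, -0.0], [0.0, 0.0, -1.0]]
force: [0.6, -0.3, -0.8]
gripper_width: 0.0587
grip_force: 38.1
```

Emit:
jog_arm(motion="0.0085 -0.0315 0 0; 0.0085 -0.0315 0 0; 0.0085 -0.0315 0 0; -0.007 -0.032 0 0; -0.007 -0.032 0 0")

```text
clock: 4.78
tool_pos: [0.4796, 0.0253, 0.1274]
eef_rot: [[0.996, 0.089, 0.001], [0.089, -0.996, 0.0], [0.001, -0.0, -1.0]]
force: [-0.4, -0.7, -1.3]
gripper_width: 0.0587
grip_force: 38.1
```

Emit:
jog_arm(motion="-0.007 -0.032 0 0; -0.007 -0.032 0 0; -0.007 -0.032 0 0; -0.007 -0.020 0 0; 0 0 0 0")

```text
clock: 5.2
tool_pos: [0.4392, 0.1419, 0.1276]
eef_rot: [[0.995, 0.097, -0.0], [0.097, -0.995, 0.002], [-0.0, -0.002, -1.0]]
force: [-0.2, 0.3, -2.7]
gripper_width: 0.0583
grip_force: 38.1
```

```bash
python3 -c "
from h import *
to(421.2,210.2,90,-84.3)"
```

```text
t 5.2 p [439.2 141.9 127.6] yhead -84.4 j7 [  -2.   11.  -23.  119.    5.   51. -113.] F [-0.2  0.3 -2.7] w 0.0583 g 38.1
tool d mm [-11.3 -69.7  37.7] twist rad -0.002
```

Emit:
jog_arm(motion="-0.004 -0.025 0 0; -0.004 -0.025 0 0; -0.003 -0.020 0 0; 0 0 0 0; 0 0 0 0")

```text
clock: 5.62
tool_pos: [0.4239, 0.2058, 0.1273]
eef_rot: [[0.996, 0.091, 0.0], [0.091, -0.996, -0.0], [0.0, 0.0, -1.0]]
force: [0.7, -0.7, -1.2]
gripper_width: 0.0581
grip_force: 38.1
```

```bash
python3 -c "
from h import *
to(421.2,210.2,90,-84.3)
f=grab('wrist','w3.png')"
```

```text
t 5.62 p [423.9 205.8 127.3] yhead -84.8 j7 [  -9.   12.  -25.  118.    7.   51. -122.] F [ 0.7 -0.7 -1.2] w 0.0581 g 38.1
tool d mm [-2.3 -4.6 37.3] twist rad -0.009
```

View pics/w3.png

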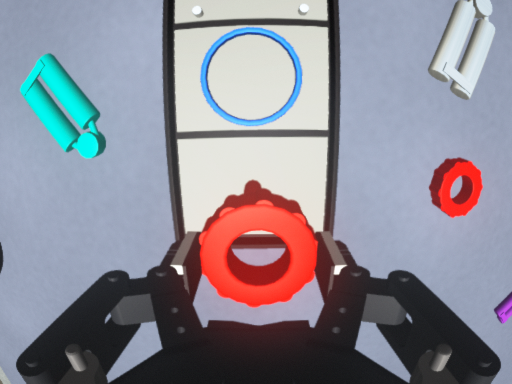

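The wrist view shows the collar held level at (258,255), with the caddy straight beneath it and the post hidden below the collar. I'll centre it and go down.

Emit:
jog_arm(motion="0 -0.0045 0 0; 0 0 0.015 0; 0 0 0.015 0; 0 0 0.015 0; 0 0 0 0")

```text
clock: 6.08
tool_pos: [0.4221, 0.2076, 0.0798]
eef_rot: [[0.996, 0.087, -0.005], [0.087, -0.996, -0.003], [-0.005, 0.003, -1.0]]
force: [-1.1, -0.7, -1.2]
gripper_width: 0.0587
grip_force: 38.2
```

Emit:
jog_arm(motion="0 0 0.012 0; 0 0 0.012 0; 0 0 0.012 0; 0 0 0.012 0; 0 0 0 0")

```text
clock: 6.5
tool_pos: [0.4229, 0.2085, 0.0331]
eef_rot: [[0.996, 0.087, -0.003], [0.087, -0.996, -0.002], [-0.003, 0.002, -1.0]]
force: [-0.8, -1.1, -1.0]
gripper_width: 0.0586
grip_force: 38.2
```

```bash
python3 -c "
from h import *
to(422.5,210.2,18.5,-84.3)"
```

```text
t 6.5 p [422.9 208.5  33.1] yhead -85.0 j7 [ -12.   21.  -23.  122.   13.   40. -128.] F [-0.8 -1.1 -1. ] w 0.0586 g 38.2
tool d mm [-0.2 -1.8 14.6] twist rad -0.012
```

Emit:
jog_arm(motion="0 -0.0015 0.005 0; 0 0 0.005 0; 0 0 0.004 0; 0 0 0 0; 0 0 0 0")

```text
clock: 6.92
tool_pos: [0.4236, 0.2114, 0.0203]
eef_rot: [[0.996, 0.089, 0.0], [0.089, -0.996, -0.0], [0.0, 0.0, -1.0]]
force: [1.4, 0.1, -0.9]
gripper_width: 0.0586
grip_force: 38.2
```

```bash
python3 -c "
from h import *
to(422.5,210.2,18.5,-84.3)"
```

```text
t 6.92 p [423.6 211.4  20.3] yhead -84.9 j7 [ -12.   23.  -23.  122.   14.   38. -130.] F [ 1.4  0.1 -0.9] w 0.0586 g 38.2
tool d mm [-1.2  1.1  1.8] twist rad -0.011
```

Lower 2 mm more, release, then rise.

Emit:
jog_arm(motion="0 0 0.001 0; 0 0 0.001 0; 0 0 0.001 0; 0 0 0 0; 0 0 0 0")

```text
clock: 7.33
tool_pos: [0.4237, 0.2115, 0.0174]
eef_rot: [[0.996, 0.089, 0.0], [0.089, -0.996, -0.0], [0.0, 0.0, -1.0]]
force: [0.7, -0.3, -0.7]
gripper_width: 0.0584
grip_force: 38.2
```

Emit:
jog_arm(motion="0 0 0 0; 0 0 0 0; 0 0 0 0; 0 0 0 0; 0 0 0 0", jaw=0.085)

```text
clock: 7.75
tool_pos: [0.4236, 0.2114, 0.0173]
eef_rot: [[0.996, 0.089, 0.0], [0.089, -0.996, -0.0], [0.0, 0.0, -1.0]]
force: [0.4, -0.1, -0.6]
gripper_width: 0.0849
grip_force: 0.0
```

Emit:
jog_arm(motion="0 0 -0.010 0; 0 0 -0.025 0; 0 0 -0.030 0; 0 0 -0.030 0; 0 0 -0.020 0")

```text
clock: 8.17
tool_pos: [0.4244, 0.2123, 0.1356]
eef_rot: [[0.996, 0.089, 0.003], [0.089, -0.996, 0.002], [0.003, -0.001, -1.0]]
force: [0.4, 1.3, 0.0]
gripper_width: 0.085
grip_force: 0.0
```

```bash
python3 -c "
from h import *
to(443,-5.5,120,-84.3)
f=grab('wrist','w4.png')"
```

```text
t 8.17 p [424.4 212.3 135.6] yhead -84.9 j7 [  -9.   12.  -26.  117.    7.   52. -123.] F [0.4 1.3 0. ] w 0.085 g 0.0
tool d mm [ -1.  218.6  15.3] twist rad -0.01
```

View pics/w4.png

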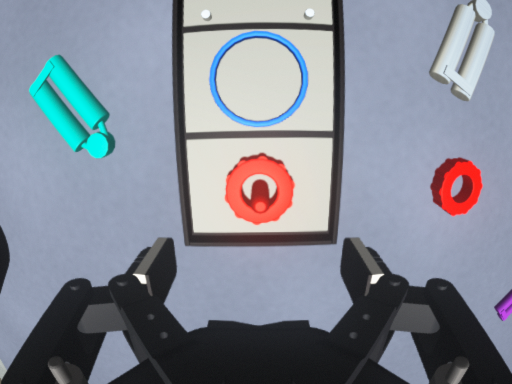

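The first collar lies flat around the post at (260,190). Next is the second collar.

Emit:
jog_arm(motion="0 0.031 0 0; 0 0.031 0 0; 0 0.031 0 0; 0 0.031 0 0; 0 0.031 0 0")

```text
clock: 8.63
tool_pos: [0.4372, 0.0557, 0.1329]
eef_rot: [[0.996, 0.089, 0.001], [0.089, -0.996, -0.0], [0.001, 0.0, -1.0]]
force: [0.1, -0.1, 0.9]
gripper_width: 0.0851
grip_force: 0.0
```

Emit:
jog_arm(motion="0 0.031 0 0; 0 0.025 0 0; 0 0.005 0 0; 0 0 0 0; 0 0 0 0")

```text
clock: 9.05
tool_pos: [0.4428, -0.003, 0.1326]
eef_rot: [[0.996, 0.089, 0.0], [0.089, -0.996, 0.001], [0.0, -0.001, -1.0]]
force: [-1.0, 0.8, 0.1]
gripper_width: 0.0854
grip_force: 0.0
```

```bash
python3 -c "
from h import *
to(443,-5.5,25,-84.3)"
```

```text
t 9.05 p [442.8  -3.  132.6] yhead -84.9 j7 [ 10.   8. -17. 121.   3.  51. -93.] F [-1.   0.8  0.1] w 0.0854 g 0.0
tool d mm [ -0.    2.6 107.6] twist rad -0.011
```

Emit:
jog_arm(motion="0 0.0025 0.025 0; 0 0 0.025 0; 0 0 0.025 0; 0 0 0.025 0; 0 0 0 0")

```text
clock: 9.47
tool_pos: [0.4392, -0.0042, 0.0289]
eef_rot: [[0.996, 0.092, -0.008], [0.092, -0.996, 0.001], [-0.008, -0.002, -1.0]]
force: [-1.0, 0.3, 0.4]
gripper_width: 0.085
grip_force: 0.0
```

```bash
python3 -c "
from h import *
to(443,-5.5,8,-84.3)"
```

```text
t 9.47 p [439.2  -4.2  28.9] yhead -84.7 j7 [  9.  18. -16. 126.   8.  37. -97.] F [-1.   0.3  0.4] w 0.085 g 0.0
tool d mm [ 3.8  1.7 20.8] twist rad -0.007
```

Emit:
jog_arm(motion="0.001 0.001 0.007 0; 0 0 0.007 0; 0 0 0.005 0; 0 0 0 0; 0 0 0 0")

```text
clock: 9.88
tool_pos: [0.4445, -0.007, 0.0137]
eef_rot: [[0.996, 0.089, 0.001], [0.089, -0.996, -0.0], [0.001, 0.0, -1.0]]
force: [-0.7, -0.5, -0.6]
gripper_width: 0.0849
grip_force: 0.0
```

Emit:
jog_arm(motion="0 0 0 0; 0 0 0 0; 0 0 0 0; 0 0 0 0; 0 0 0 0", jaw=0.05)

```text
clock: 10.3
tool_pos: [0.4446, -0.007, 0.0145]
eef_rot: [[0.996, 0.089, 0.001], [0.089, -0.996, -0.0], [0.001, 0.001, -1.0]]
force: [-2.1, -0.2, 11.0]
gripper_width: 0.0567
grip_force: 35.1
```

```bash
python3 -c "
from h import *
to(443,-5.5,135,-84.3)"
```

```text
t 10.3 p [444.6  -7.   14.5] yhead -84.9 j7 [  8.  20. -15. 126.   9.  35. -98.] F [-2.1 -0.2 11. ] w 0.0567 g 35.1
tool d mm [  -1.3   -1.6 -120.5] twist rad -0.01
```

Emit:
jog_arm(motion="0 0 -0.015 0; 0 0 -0.025 0; 0 0 -0.030 0; 0 0 -0.030 0; 0 0 -0.030 0")

```text
clock: 10.72
tool_pos: [0.4434, -0.0071, 0.1446]
eef_rot: [[0.996, 0.089, -0.0], [0.089, -0.996, -0.0], [-0.0, 0.0, -1.0]]
force: [1.1, -0.9, -1.4]
gripper_width: 0.0563
grip_force: 37.7
```

Emit:
jog_arm(motion="0 -0.031 0 0; 0 -0.031 0 0; 0 -0.031 0 0; 0 -0.031 0 0; 0 -0.031 0 0")

```text
clock: 11.13
tool_pos: [0.4298, 0.1483, 0.1435]
eef_rot: [[0.996, 0.088, 0.001], [0.088, -0.996, -0.0], [0.0, 0.0, -1.0]]
force: [1.2, 0.0, -1.2]
gripper_width: 0.0566
grip_force: 37.7
```

Emit:
jog_arm(motion="0 -0.031 0 0; 0 -0.025 0 0; 0 -0.008 0 0; 0 0 0 0; 0 0 0 0")

```text
clock: 11.55
tool_pos: [0.4244, 0.21, 0.143]
eef_rot: [[0.996, 0.089, -0.0], [0.089, -0.996, -0.001], [-0.001, 0.001, -1.0]]
force: [-0.5, -0.7, -0.8]
gripper_width: 0.0566
grip_force: 37.7
```

```bash
python3 -c "
from h import *
to(422.5,210.4,80,-84.3)"
```

```text
t 11.55 p [424.4 210.  143. ] yhead -84.9 j7 [  -7.   12.  -27.  117.    7.   53. -123.] F [-0.5 -0.7 -0.8] w 0.0566 g 37.7
tool d mm [-1.9 -0.6 63. ] twist rad -0.01
```

Emit:
jog_arm(motion="-0.0015 0 0.015 0; 0 0 0.015 0; 0 0 0.015 0; 0 0 0.012 0; 0 0 0 0")

```text
clock: 11.97
tool_pos: [0.4217, 0.2072, 0.084]
eef_rot: [[0.996, 0.085, -0.005], [0.085, -0.996, -0.004], [-0.005, 0.003, -1.0]]
force: [-0.1, -0.8, -1.2]
gripper_width: 0.0565
grip_force: 37.8
```

Emit:
jog_arm(motion="0 0 0.010 0; 0 0 0.010 0; 0 0 0.010 0; 0 0 0.003 0; 0 0 0 0")

```text
clock: 12.38
tool_pos: [0.4224, 0.2103, 0.0522]
eef_rot: [[0.996, 0.089, -0.002], [0.089, -0.996, -0.001], [-0.002, 0.001, -1.0]]
force: [0.7, -0.2, -1.8]
gripper_width: 0.0564
grip_force: 37.8
```

```bash
python3 -c "
from h import *
to(422.5,210.4,46,-84.3)
grab('wrist','w5.png')"
```

```text
t 12.38 p [422.4 210.3  52.2] yhead -84.9 j7 [ -10.   19.  -25.  121.   12.   42. -128.] F [ 0.7 -0.2 -1.8] w 0.0564 g 37.8
tool d mm [ 0.1 -0.1  6.2] twist rad -0.011
```

Emit:
jog_arm(motion="0 0 0.001 0; 0 0 0.001 0; 0 0 0.001 0; 0 0 0 0; 0 0 0 0")

```text
clock: 12.85
tool_pos: [0.4232, 0.2109, 0.0504]
eef_rot: [[0.996, 0.089, 0.0], [0.089, -0.996, -0.0], [0.0, 0.0, -1.0]]
force: [0.4, 0.5, -0.6]
gripper_width: 0.0567
grip_force: 37.8
```

Emit:
jog_arm(motion="0 0 0.001 0; 0 0 0.001 0; 0 0 0 0; 0 0 0 0; 0 0 0 0")

```text
clock: 13.27
tool_pos: [0.4231, 0.2108, 0.0482]
eef_rot: [[0.996, 0.089, -0.0], [0.089, -0.996, -0.0], [-0.0, 0.0, -1.0]]
force: [0.1, -0.1, -1.8]
gripper_width: 0.0564
grip_force: 37.8
```

```bash
python3 -c "
from h import *
to(422.5,210.4,46,-84.3)"
```

```text
t 13.27 p [423.1 210.8  48.2] yhead -84.9 j7 [ -10.   20.  -25.  121.   13.   41. -128.] F [ 0.1 -0.1 -1.8] w 0.0564 g 37.8
tool d mm [-0.6  0.4  2.2] twist rad -0.011
```

Emit:
jog_arm(motion="0 0 0.001 0; 0 0 0.001 0; 0 0 0 0; 0 0 0 0; 0 0 0 0")

```text
clock: 13.68
tool_pos: [0.4231, 0.2109, 0.0462]
eef_rot: [[0.996, 0.089, -0.0], [0.089, -0.996, -0.0], [-0.0, 0.0, -1.0]]
force: [-0.1, -0.5, -1.8]
gripper_width: 0.0563
grip_force: 37.8
```

Emit:
jog_arm(motion="0 0 0 0; 0 0 0 0; 0 0 0 0; 0 0 0 0; 0 0 0 0", jaw=0.085)

```text
clock: 14.1
tool_pos: [0.4232, 0.211, 0.0464]
eef_rot: [[0.996, 0.089, 0.0], [0.089, -0.996, -0.0], [0.0, 0.0, -1.0]]
force: [0.8, 1.0, -0.3]
gripper_width: 0.085
grip_force: 0.0
```

Emit:
jog_arm(motion="0 0 -0.010 0; 0 0 -0.025 0; 0 0 -0.030 0; 0 0 -0.025 0; 0 0 0 0")

```text
clock: 14.52
tool_pos: [0.4264, 0.2131, 0.1417]
eef_rot: [[0.996, 0.089, 0.009], [0.089, -0.996, 0.004], [0.01, -0.003, -1.0]]
force: [0.8, 0.1, 0.5]
gripper_width: 0.0851
grip_force: 0.0
```

```bash
python3 -c "
from h import *
to(500,-20,125,-84.3)
grab('wrist','w6.png')"
```

```text
t 14.52 p [426.4 213.1 141.7] yhead -84.9 j7 [  -7.   12.  -27.  117.    7.   53. -123.] F [0.8 0.1 0.5] w 0.0851 g 0.0
tool d mm [ 52.4 238.7  16.5] twist rad -0.011
```

View pics/w6.png

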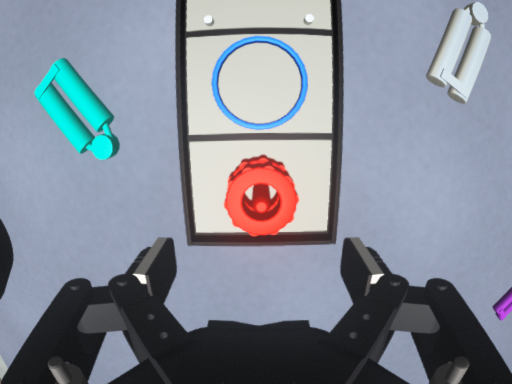

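Both collars are stacked on the post at (262,200). Next is the ball.

Emit:
jog_arm(motion="0.002 0.031 0 0; 0.002 0.031 0 0; 0.002 0.031 0 0; 0.002 0.031 0 0; 0 0.031 0 0")

```text
clock: 14.98
tool_pos: [0.4444, 0.0557, 0.1358]
eef_rot: [[0.996, 0.089, -0.001], [0.089, -0.996, -0.0], [-0.001, 0.0, -1.0]]
force: [2.4, -0.5, 0.6]
gripper_width: 0.0852
grip_force: 0.0
```

Emit:
jog_arm(motion="-0.001 0.031 0 0; -0.001 0.031 0 0; -0.002 0.031 0 0; -0.002 0.031 0 0; -0.002 0.031 0 0")

```text
clock: 15.4
tool_pos: [0.4496, -0.0993, 0.1357]
eef_rot: [[0.996, 0.089, -0.002], [0.089, -0.996, 0.0], [-0.002, -0.0, -1.0]]
force: [0.8, 0.6, -0.9]
gripper_width: 0.0849
grip_force: 0.0
```

Emit:
jog_arm(motion="0 0.031 0 0; 0 0.020 0 0; 0 0.005 0 0; 0 0 0 0; 0 0 0 0")

```text
clock: 15.82
tool_pos: [0.4551, -0.1524, 0.1357]
eef_rot: [[0.996, 0.089, -0.001], [0.089, -0.996, 0.001], [-0.001, -0.001, -1.0]]
force: [0.1, 0.2, 0.6]
gripper_width: 0.0851
grip_force: 0.0
```

```bash
python3 -c "
from h import *
to(458.5,-154.5,80,-84.9)"
```

```text
t 15.82 p [ 455.1 -152.4  135.7] yhead -84.9 j7 [ 23.  12. -11. 117.   3.  52. -74.] F [0.1 0.2 0.6] w 0.0851 g 0.0
tool d mm [ 3.3  2.4 55.7] twist rad 0.001
```

Emit:
jog_arm(motion="0.003 0.002 0.010 0; 0 0 0.020 0; 0 0 0.025 0; 0 0 0.025 0; 0 0 0.015 0")

```text
clock: 16.23
tool_pos: [0.4573, -0.153, 0.0385]
eef_rot: [[0.996, 0.092, -0.003], [0.092, -0.996, 0.002], [-0.003, -0.002, -1.0]]
force: [-0.4, 0.1, -0.2]
gripper_width: 0.0851
grip_force: 0.0
```

Emit:
jog_arm(motion="0 0 0.010 0; 0 0 0.008 0; 0 0 0.005 0; 0 0 0 0; 0 0 0 0")

```text
clock: 16.65
tool_pos: [0.4593, -0.1553, 0.0186]
eef_rot: [[0.996, 0.089, 0.001], [0.089, -0.996, -0.0], [0.001, 0.0, -1.0]]
force: [-0.1, 0.8, -0.6]
gripper_width: 0.0853
grip_force: 0.0
```

```bash
python3 -c "
from h import *
to(458.5,-154.5,13,-84.9)
grab('wrist','w7.png')"
```

```text
t 16.65 p [ 459.3 -155.3   18.6] yhead -84.9 j7 [ 22.  23. -10. 121.   6.  37. -77.] F [-0.1  0.8 -0.6] w 0.0853 g 0.0
tool d mm [-0.7 -0.9  5.6] twist rad 0.0
```

View pics/w7.png

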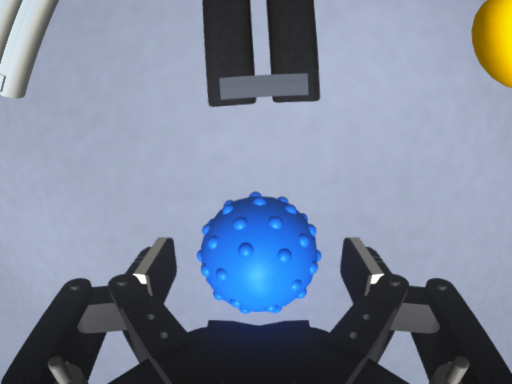

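The ball is centred between the fingers at (259,253). I'll lower 6 mm and grip.

Emit:
jog_arm(motion="-0.0005 -0.0005 0.003 0; 0 0 0.003 0; 0 0 0 0; 0 0 0 0; 0 0 0 0")

```text
clock: 17.12
tool_pos: [0.4583, -0.155, 0.0124]
eef_rot: [[0.996, 0.089, 0.0], [0.089, -0.996, -0.0], [0.0, 0.0, -1.0]]
force: [0.1, -0.2, -0.3]
gripper_width: 0.0851
grip_force: 0.0
```

Emit:
jog_arm(motion="0 0 0 0; 0 0 0 0; 0 0 0 0; 0 0 0 0; 0 0 0 0", jaw=0.05)

```text
clock: 17.53
tool_pos: [0.4584, -0.155, 0.0129]
eef_rot: [[0.996, 0.089, 0.0], [0.089, -0.996, -0.0], [0.0, 0.0, -1.0]]
force: [-1.0, 1.7, 5.0]
gripper_width: 0.0577
grip_force: 36.6
```

```bash
python3 -c "
from h import *
to(458.5,-154.5,130,-84.9)"
```

```text
t 17.53 p [ 458.4 -155.    12.9] yhead -84.9 j7 [ 22.  23. -10. 121.   7.  36. -77.] F [-1.   1.7  5. ] w 0.0577 g 36.6
tool d mm [   0.2   -0.5 -117.1] twist rad -0.0
```

Emit:
jog_arm(motion="0 0 -0.015 0; 0 0 -0.025 0; 0 0 -0.030 0; 0 0 -0.030 0; 0 0 -0.020 0")

```text
clock: 17.95
tool_pos: [0.459, -0.1551, 0.1348]
eef_rot: [[0.996, 0.089, 0.003], [0.089, -0.996, -0.001], [0.003, 0.001, -1.0]]
force: [0.3, 0.3, -1.9]
gripper_width: 0.0576
grip_force: 38.3
```

Emit:
jog_arm(motion="0.008 -0.031 0 0; 0.008 -0.031 0 0; 0.008 -0.031 0 0; 0.008 -0.031 0 0; 0.008 -0.031 0 0")

```text
clock: 18.37
tool_pos: [0.484, 0.0043, 0.1323]
eef_rot: [[0.996, 0.088, -0.0], [0.088, -0.996, -0.0], [-0.0, 0.0, -1.0]]
force: [0.9, -0.2, -0.7]
gripper_width: 0.0582
grip_force: 38.3
```

Emit:
jog_arm(motion="0.008 -0.031 0 0; 0.008 -0.031 0 0; 0.008 -0.031 0 0; 0.008 -0.031 0 0; 0.008 -0.031 0 0")

```text
clock: 18.78
tool_pos: [0.5101, 0.1622, 0.132]
eef_rot: [[0.996, 0.089, -0.001], [0.089, -0.996, -0.0], [-0.001, 0.0, -1.0]]
force: [0.5, -0.3, -1.4]
gripper_width: 0.0578
grip_force: 38.3
```

Emit:
jog_arm(motion="0.008 -0.031 0 0; 0.006 -0.020 0 0; 0 -0.005 0 0; 0 0 0 0; 0 0 0 0")

```text
clock: 19.2
tool_pos: [0.5189, 0.2167, 0.1317]
eef_rot: [[0.996, 0.089, -0.001], [0.089, -0.996, -0.002], [-0.001, 0.002, -1.0]]
force: [-0.1, -1.0, -0.8]
gripper_width: 0.0578
grip_force: 38.3
```

```bash
python3 -c "
from h import *
to(519.8,220.3,60,-84.9)"
```

```text
t 19.2 p [518.9 216.7 131.7] yhead -84.9 j7 [  -9.   21.  -23.  106.   10.   55. -120.] F [-0.1 -1.  -0.8] w 0.0578 g 38.3
tool d mm [ 1.3 -3.6 71.7] twist rad -0.0
```

Emit:
jog_arm(motion="0.001 -0.0035 0.015 0; 0 0 0.020 0; 0 0 0.020 0; 0 0 0.020 0; 0 0 0 0")

```text
clock: 19.62
tool_pos: [0.5172, 0.2172, 0.0535]
eef_rot: [[0.996, 0.086, -0.007], [0.086, -0.996, -0.005], [-0.008, 0.004, -1.0]]
force: [-1.2, -0.9, -1.4]
gripper_width: 0.0577
grip_force: 38.2
```

```bash
python3 -c "
from h import *
to(519.8,220.3,23,-84.9)
grab('wrist','w8.png')"
```

```text
t 19.62 p [517.2 217.2  53.5] yhead -85.1 j7 [ -10.   27.  -21.  109.   13.   47. -123.] F [-1.2 -0.9 -1.4] w 0.0577 g 38.2
tool d mm [ 3.1 -3.  30.4] twist rad -0.003
```

View pics/w8.png

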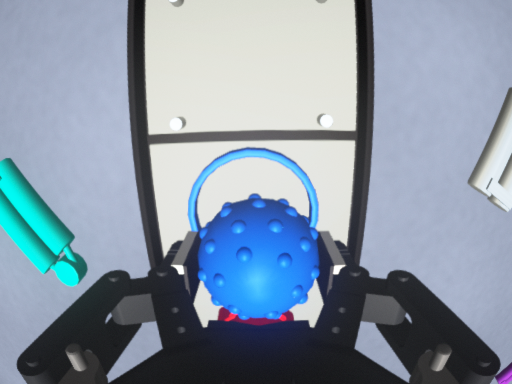

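The ball is held at (258,255) above the ring, whose centre is at about column 253. The small offset matches the transient lag. I'll lower it.

Emit:
jog_arm(motion="0 0 0.008 0; 0 0 0.008 0; 0 0 0.006 0; 0 0 0 0; 0 0 0 0")

```text
clock: 20.08
tool_pos: [0.52, 0.2214, 0.0352]
eef_rot: [[0.996, 0.089, -0.0], [0.089, -0.996, -0.0], [-0.0, 0.0, -1.0]]
force: [-0.7, -0.1, -0.2]
gripper_width: 0.058
grip_force: 38.3
```

```bash
python3 -c "
from h import *
to(519.8,220.3,22.5,-84.9)"
```

```text
t 20.08 p [520.  221.4  35.2] yhead -84.9 j7 [ -11.   28.  -21.  109.   14.   45. -124.] F [-0.7 -0.1 -0.2] w 0.058 g 38.3
tool d mm [-0.2  1.1 12.7] twist rad -0.0
```

Emit:
jog_arm(motion="0 0.001 0.004 0; 0 0 0.003 0; 0 0 0.002 0; 0 0 0.001 0; 0 0 0 0")

```text
clock: 20.5
tool_pos: [0.5199, 0.2205, 0.025]
eef_rot: [[0.996, 0.089, -0.0], [0.089, -0.996, -0.0], [-0.0, 0.0, -1.0]]
force: [-0.6, 0.1, -1.5]
gripper_width: 0.0579
grip_force: 38.3
```

Emit:
jog_arm(motion="0 0 0.001 0; 0 0 0.001 0; 0 0 0 0; 0 0 0 0; 0 0 0 0")

```text
clock: 20.92
tool_pos: [0.5202, 0.2206, 0.0233]
eef_rot: [[0.996, 0.089, 0.0], [0.089, -0.996, -0.0], [0.0, 0.0, -1.0]]
force: [0.3, -0.7, -0.6]
gripper_width: 0.058
grip_force: 38.3
```

```bash
python3 -c "
from h import *
to(519.8,220.3,22,-84.9)"
```

```text
t 20.92 p [520.2 220.6  23.3] yhead -84.9 j7 [ -11.   29.  -20.  110.   14.   43. -125.] F [ 0.3 -0.7 -0.6] w 0.058 g 38.3
tool d mm [-0.4  0.2  1.3] twist rad -0.0
```

Emit:
jog_arm(motion="0 0 0.001 0; 0 0 0 0; 0 0 0 0; 0 0 0 0; 0 0 0 0")

```text
clock: 21.33
tool_pos: [0.5202, 0.2205, 0.0223]
eef_rot: [[0.996, 0.089, 0.0], [0.089, -0.996, -0.0], [0.0, 0.0, -1.0]]
force: [0.0, -0.6, -1.7]
gripper_width: 0.0578
grip_force: 38.3
```

Emit:
jog_arm(motion="0 0 0 0; 0 0 0 0; 0 0 0 0; 0 0 0 0; 0 0 0 0", jaw=0.085)

```text
clock: 21.75
tool_pos: [0.5202, 0.2206, 0.0224]
eef_rot: [[0.996, 0.089, 0.0], [0.089, -0.996, -0.0], [0.0, 0.0, -1.0]]
force: [0.1, -0.3, 0.5]
gripper_width: 0.085
grip_force: 0.0
```

Emit:
jog_arm(motion="0 0 -0.010 0; 0 0 -0.025 0; 0 0 -0.030 0; 0 0 -0.030 0; 0 0 -0.015 0")

```text
clock: 22.17
tool_pos: [0.5219, 0.2217, 0.1367]
eef_rot: [[0.996, 0.089, 0.005], [0.089, -0.996, 0.002], [0.006, -0.002, -1.0]]
force: [-0.8, 1.1, 0.8]
gripper_width: 0.0846
grip_force: 0.0
```

```bash
python3 -c "
from h import *
to(599.8,7.5,120,-111)
grab('wrist','w9.png')"
```

```text
t 22.17 p [521.9 221.7 136.7] yhead -84.9 j7 [  -9.   21.  -23.  105.   10.   56. -121.] F [-0.8  1.1  0.8] w 0.0846 g 0.0
tool d mm [ 58.5 220.3  16.6] twist rad 0.456
```

View pics/w9.png

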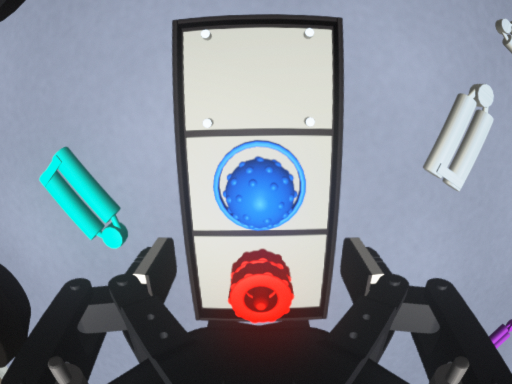

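The ball rests inside the ring at (260,190), with the collars stacked at (260,285). Next is the chrome trainer.

Emit:
jog_arm(motion="0.0085 0.0315 0 0; 0.0085 0.0315 0 0; 0.0085 0.0315 0 0; 0.0085 0.0315 0 0; 0.0085 0.0315 0 0")

```text
clock: 22.63
tool_pos: [0.5767, 0.066, 0.1327]
eef_rot: [[0.996, 0.089, 0.0], [0.089, -0.996, -0.0], [0.0, 0.0, -1.0]]
force: [1.0, 0.0, -0.6]
gripper_width: 0.0848
grip_force: 0.0
```

Emit:
jog_arm(motion="0.0085 0.0315 0 0; 0.0085 0.030 0 0; 0 0 0 0.1; 0 0 0 0.1; 0 0 0 0.1")

```text
clock: 23.05
tool_pos: [0.5988, 0.0067, 0.1324]
eef_rot: [[0.976, -0.216, -0.0], [-0.216, -0.976, 0.0], [-0.0, -0.0, -1.0]]
force: [-0.7, 0.5, 0.7]
gripper_width: 0.0849
grip_force: 0.0
```

Emit:
jog_arm(motion="0 0 0 0.1; 0 0 0 0.056; 0 0 0 0; 0 0 0 0; 0 0 0 0")

```text
clock: 23.47
tool_pos: [0.5987, 0.0078, 0.1324]
eef_rot: [[0.934, -0.358, -0.0], [-0.358, -0.934, -0.0], [-0.0, 0.0, -1.0]]
force: [0.3, -0.7, -1.7]
gripper_width: 0.0849
grip_force: 0.0
```

```bash
python3 -c "
from h import *
to(599.8,7.5,30,-111)
grab('wrist','w10.png')"
```

```text
t 23.47 p [598.7   7.8 132.4] yhead -110.9 j7 [   5.   23.  -13.  101.    6.   56. -121.] F [ 0.3 -0.7 -1.7] w 0.0849 g 0.0
tool d mm [ 1.100e+00 -1.000e-01  1.024e+02] twist rad 0.001
```

View pics/w10.png

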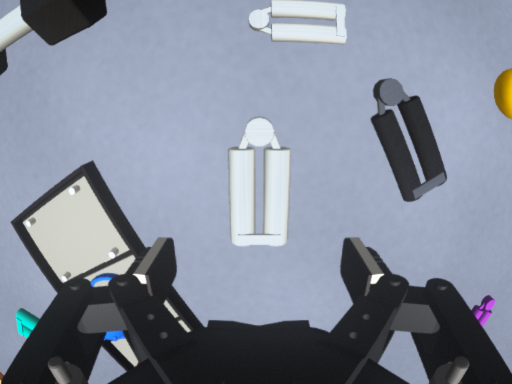

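The chrome trainer is upright in the image and centred at (260,190), aligned with the fingers. I'll descend.

Emit:
jog_arm(motion="0.001 0 0.015 0; 0 0 0.020 0; 0 0 0.025 0; 0 0 0.025 0; 0 0 0.015 0")

```text
clock: 23.93
tool_pos: [0.5982, 0.0072, 0.0299]
eef_rot: [[0.934, -0.358, -0.003], [-0.358, -0.934, -0.0], [-0.003, 0.001, -1.0]]
force: [-0.6, 0.2, 0.1]
gripper_width: 0.0849
grip_force: 0.0
```

Emit:
jog_arm(motion="0 0 0.010 0; 0 0 0.008 0; 0 0 0.004 0; 0 0 0 0; 0 0 0 0")

```text
clock: 24.35
tool_pos: [0.6005, 0.0074, 0.011]
eef_rot: [[0.933, -0.359, 0.001], [-0.359, -0.933, -0.0], [0.001, -0.0, -1.0]]
force: [0.1, 0.6, 0.3]
gripper_width: 0.0851
grip_force: 0.0
```

```bash
python3 -c "
from h import *
to(599.8,7.5,8,-111)"
```

```text
t 24.35 p [600.5   7.4  11. ] yhead -111.0 j7 [   4.   32.  -11.  105.    9.   43. -123.] F [0.1 0.6 0.3] w 0.0851 g 0.0
tool d mm [-0.7  0.1  3. ] twist rad -0.001
```

Emit:
jog_arm(motion="0 0 0.002 0; 0 0 0.002 0; 0 0 0 0; 0 0 0 0; 0 0 0 0")

```text
clock: 24.77
tool_pos: [0.5999, 0.0073, 0.0065]
eef_rot: [[0.933, -0.359, 0.0], [-0.359, -0.933, -0.0], [0.0, -0.0, -1.0]]
force: [0.4, 0.2, -0.1]
gripper_width: 0.0852
grip_force: 0.0
```

Emit:
jog_arm(motion="0 0 0 0; 0 0 0 0; 0 0 0 0; 0 0 0 0; 0 0 0 0", jaw=0.04, newtons=45)

```text
clock: 25.18
tool_pos: [0.6, 0.0074, 0.0069]
eef_rot: [[0.933, -0.359, 0.0], [-0.359, -0.933, -0.0], [0.0, 0.0, -1.0]]
force: [-1.4, -0.4, 5.0]
gripper_width: 0.0538
grip_force: 47.2
```

Emit:
jog_arm(motion="0 0 0 0; 0 0 -0.010 0; 0 0 -0.020 0; 0 0 -0.025 0; 0 0 -0.025 0")

```text
clock: 25.6
tool_pos: [0.5987, 0.0073, 0.0864]
eef_rot: [[0.933, -0.359, -0.002], [-0.359, -0.933, -0.0], [-0.002, 0.001, -1.0]]
force: [0.3, -0.7, -1.7]
gripper_width: 0.0538
grip_force: 48.0
```

Emit:
jog_arm(motion="0 0 -0.020 0; 0 0 -0.010 0; 0 0 0 0; 0 0 0 0; 0 0 0 0")

```text
clock: 26.02
tool_pos: [0.5984, 0.0072, 0.1146]
eef_rot: [[0.933, -0.359, -0.003], [-0.359, -0.933, -0.0], [-0.003, 0.001, -1.0]]
force: [-0.5, -0.4, -2.2]
gripper_width: 0.0544
grip_force: 48.1
```

```bash
python3 -c "
from h import *
to(619.5,230.3,110,5.7)
grab('wrist','w11.png')"
```

```text
t 26.02 p [598.4   7.2 114.6] yhead -111.0 j7 [   5.   24.  -13.  102.    6.   55. -121.] F [-0.5 -0.4 -2.2] w 0.0544 g 48.1
tool d mm [ -60.4 -215.8    4.5] twist rad -2.037
```

View pics/w11.png

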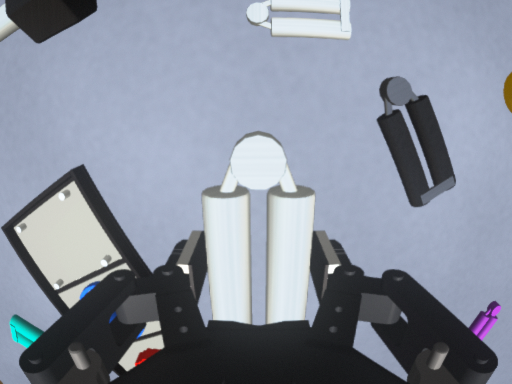

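The trainer is firmly held and lies along the tool x axis, with the coil at (258,160). I'll twist it and then carry it.

Emit:
jog_arm(motion="0 0 -0.003 -0.12; 0 0 -0.003 -0.12; 0 0 -0.003 -0.12; 0 0 -0.003 -0.12; 0 0 -0.003 -0.12")

```text
clock: 26.48
tool_pos: [0.5987, 0.0073, 0.1296]
eef_rot: [[0.972, 0.237, -0.003], [0.237, -0.972, -0.0], [-0.003, -0.001, -1.0]]
force: [-0.1, 0.0, -1.5]
gripper_width: 0.0537
grip_force: 48.2
```

Emit:
jog_arm(motion="0 0 0 -0.12; 0 0 0 -0.12; 0 0 0 -0.12; 0 0 0 -0.12; 0 0 0 -0.12")

```text
clock: 26.9
tool_pos: [0.5987, 0.0072, 0.1295]
eef_rot: [[0.668, 0.744, -0.003], [0.744, -0.668, 0.0], [-0.002, -0.002, -1.0]]
force: [-0.9, 0.6, -2.7]
gripper_width: 0.0538
grip_force: 48.2
```

Emit:
jog_arm(motion="0 0 0 -0.12; 0 0 0 -0.12; 0 0 0 -0.12; 0 0 0 -0.12; 0 0 0 -0.12")

```text
clock: 27.32
tool_pos: [0.5987, 0.0072, 0.1296]
eef_rot: [[0.132, 0.991, -0.003], [0.991, -0.132, 0.0], [-0.0, -0.003, -1.0]]
force: [0.8, 0.6, -2.5]
gripper_width: 0.0538
grip_force: 48.2
```

Emit:
jog_arm(motion="0 0 0 -0.12; 0 0 0 -0.12; 0 0 0 0; 0 0 0 0; 0 0 0 0")

```text
clock: 27.73
tool_pos: [0.5993, 0.0072, 0.1304]
eef_rot: [[-0.099, 0.995, -0.002], [0.995, 0.099, 0.0], [0.0, -0.002, -1.0]]
force: [0.8, 0.1, -1.2]
gripper_width: 0.0541
grip_force: 48.2
```

```bash
python3 -c "
from h import *
to(619.5,230.3,110,5.7)"
```

```text
t 27.73 p [599.3   7.2 130.4] yhead 5.7 j7 [ 23.  27. -37. 101.  18.  59. -14.] F [ 0.8  0.1 -1.2] w 0.0541 g 48.2
tool d mm [220.   42.3  20.4] twist rad -0.0
```

Emit:
jog_arm(motion="0.031 0.006 0 0; 0.031 0.006 0 0; 0.031 0.006 0 0; 0.031 0.006 0 0; 0.031 0.006 0 0")

```text
clock: 28.15
tool_pos: [0.6137, 0.1659, 0.131]
eef_rot: [[-0.1, 0.995, -0.0], [0.995, 0.1, -0.0], [-0.0, -0.0, -1.0]]
force: [1.1, -0.6, -1.6]
gripper_width: 0.0537
grip_force: 48.2
```

Emit:
jog_arm(motion="0.031 0.006 0 0; 0.025 0.006 0 0; 0.009 0 0 0; 0 0 0 0; 0 0 0 0")

```text
clock: 28.57
tool_pos: [0.6188, 0.2299, 0.1308]
eef_rot: [[-0.102, 0.995, -0.001], [0.995, 0.102, -0.002], [-0.002, -0.001, -1.0]]
force: [0.2, -0.7, -1.4]
gripper_width: 0.0536
grip_force: 48.2
```

```bash
python3 -c "
from h import *
to(619.5,230.3,50,5.7)"
```

```text
t 28.57 p [618.8 229.9 130.8] yhead 5.8 j7 [  2.  33. -38.  92.  22.  63. -35.] F [ 0.2 -0.7 -1.4] w 0.0536 g 48.2
tool d mm [ 0.4  0.8 80.8] twist rad 0.002
```

Emit:
jog_arm(motion="0 0.0005 0.015 0; 0 0 0.020 0; 0 0 0.020 0; 0 0 0.015 0; 0 0 0 0")

```text
clock: 28.98
tool_pos: [0.6173, 0.2265, 0.0564]
eef_rot: [[-0.099, 0.995, -0.007], [0.995, 0.099, -0.005], [-0.004, -0.008, -1.0]]
force: [-1.0, -0.8, -2.7]
gripper_width: 0.0543
grip_force: 48.2
```

Emit:
jog_arm(motion="0 0 0 0; 0 0 0.003 0; 0 0 0.003 0; 0 0 0 0; 0 0 0 0")

```text
clock: 29.4
tool_pos: [0.62, 0.2307, 0.0559]
eef_rot: [[-0.102, 0.995, 0.001], [0.995, 0.102, 0.0], [0.0, 0.001, -1.0]]
force: [-0.7, 0.2, -1.7]
gripper_width: 0.0541
grip_force: 48.2
```

```bash
python3 -c "
from h import *
to(619.5,230.3,16,5.7)
grab('wrist','w12.png');grab('top','t12.png')
f=grab('scene')
cv2.imwrite('pics/s12.png',cv2.resize(f['image'][110:260,240:440,::-1],None,fx=3.5,fy=3.5,interpolation=2))"
```

```text
t 29.4 p [620.  230.7  55.9] yhead 5.8 j7 [  1.  38. -35.  95.  25.  56. -38.] F [-0.7  0.2 -1.7] w 0.0541 g 48.2
tool d mm [-0.3 -0.5 39.9] twist rad 0.003
```

View pics/w12.png

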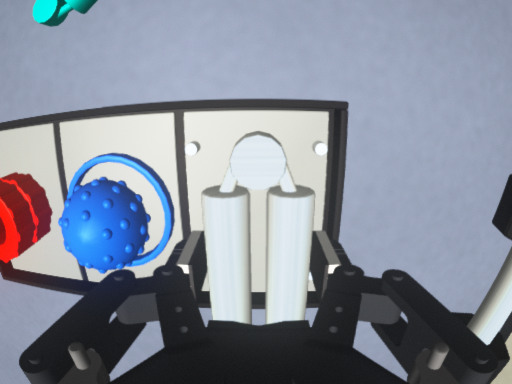

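View pics/s12.png

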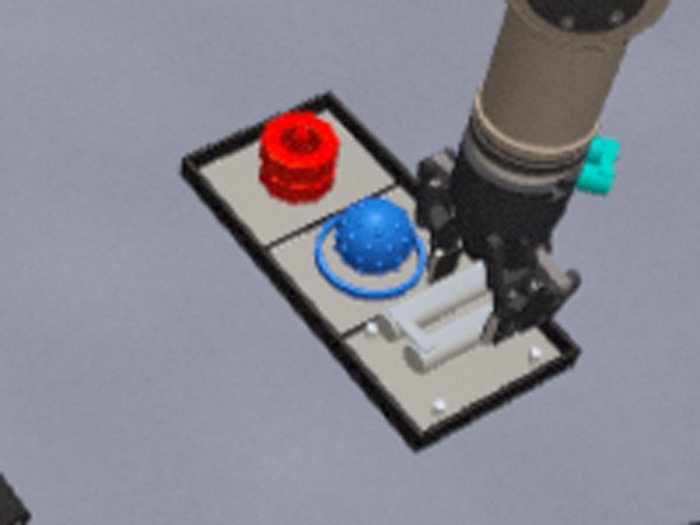

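The studs at (192,149) and (320,148) straddle the trainer, whose axis is at column 258, so it is centred. I'll lower it.

Emit:
jog_arm(motion="0 0 0.010 0; 0 0 0.010 0; 0 0 0.008 0; 0 0 0.005 0; 0 0 0 0")

```text
clock: 29.97
tool_pos: [0.6182, 0.2298, 0.0199]
eef_rot: [[-0.102, 0.995, -0.004], [0.995, 0.102, -0.002], [-0.001, -0.004, -1.0]]
force: [-0.5, 0.1, -1.2]
gripper_width: 0.0539
grip_force: 48.2
```

Emit:
jog_arm(motion="0 0 0.001 0; 0 0 0.001 0; 0 0 0.001 0; 0 0 0 0; 0 0 0 0")

```text
clock: 30.38
tool_pos: [0.6198, 0.2305, 0.0195]
eef_rot: [[-0.102, 0.995, 0.0], [0.995, 0.102, 0.0], [-0.0, 0.0, -1.0]]
force: [0.3, -0.8, -1.5]
gripper_width: 0.0542
grip_force: 48.2
```

```bash
python3 -c "
from h import *
to(619.5,230.3,16,5.7)"
```

```text
t 30.38 p [619.8 230.5  19.5] yhead 5.8 j7 [ -0.  40. -34.  96.  27.  53. -39.] F [ 0.3 -0.8 -1.5] w 0.0542 g 48.2
tool d mm [-0.2 -0.3  3.5] twist rad 0.003
```

Emit:
jog_arm(motion="0 0 0.001 0; 0 0 0.001 0; 0 0 0.001 0; 0 0 0 0; 0 0 0 0")

```text
clock: 30.8
tool_pos: [0.6196, 0.2304, 0.0162]
eef_rot: [[-0.102, 0.995, -0.0], [0.995, 0.102, -0.0], [-0.0, -0.0, -1.0]]
force: [-0.1, 0.8, -1.8]
gripper_width: 0.0543
grip_force: 48.2
```

Emit:
jog_arm(motion="0 0 0 0; 0 0 0 0; 0 0 0 0; 0 0 0 0; 0 0 0 0")

```text
clock: 31.22
tool_pos: [0.6197, 0.2305, 0.0163]
eef_rot: [[-0.102, 0.995, 0.0], [0.995, 0.102, -0.0], [-0.0, 0.0, -1.0]]
force: [0.0, -0.0, -1.0]
gripper_width: 0.0538
grip_force: 48.2
```

Emit:
jog_arm(motion="0 0 0.0005 0; 0 0 0 0; 0 0 0 0; 0 0 0 0; 0 0 0 0")

```text
clock: 31.63
tool_pos: [0.6197, 0.2306, 0.016]
eef_rot: [[-0.102, 0.995, 0.0], [0.995, 0.102, -0.0], [-0.0, 0.0, -1.0]]
force: [-0.2, -0.3, 0.8]
gripper_width: 0.0539
grip_force: 48.5
```

Emit:
jog_arm(motion="0 0 0 0; 0 0 0 0; 0 0 0 0; 0 0 0 0; 0 0 0 0", jaw=0.065)

```text
clock: 32.05
tool_pos: [0.6197, 0.2305, 0.0158]
eef_rot: [[-0.102, 0.995, 0.0], [0.995, 0.102, -0.0], [-0.0, 0.0, -1.0]]
force: [-0.3, 0.4, -0.7]
gripper_width: 0.0652
grip_force: 0.0
```

Emit:
jog_arm(motion="0 0 -0.005 0; 0 0 -0.010 0; 0 0 -0.015 0; 0 0 -0.025 0; 0 0 -0.030 0")

```text
clock: 32.47
tool_pos: [0.6188, 0.2302, 0.1017]
eef_rot: [[-0.102, 0.995, -0.002], [0.995, 0.102, -0.001], [-0.001, -0.002, -1.0]]
force: [-0.3, -0.1, -0.2]
gripper_width: 0.0649
grip_force: 0.0
```

Emit:
jog_arm(motion="0 0 -0.030 0; -0.030 0 -0.025 0; -0.040 0 -0.010 0; -0.040 0 0 0; -0.040 0 0 0")

```text
clock: 32.88
tool_pos: [0.6361, 0.0806, 0.1693]
eef_rot: [[-0.103, 0.995, 0.005], [0.995, 0.103, 0.0], [-0.0, 0.005, -1.0]]
force: [1.1, 0.2, -0.2]
gripper_width: 0.0655
grip_force: 0.0
```

Emit:
jog_arm(motion="-0.040 0 0 0; -0.040 0 0 0; -0.040 0 0 0; -0.030 0 0 0; 0 0 0 0")

```text
clock: 33.3
tool_pos: [0.6508, -0.0792, 0.167]
eef_rot: [[-0.089, 0.996, 0.002], [0.996, 0.089, -0.007], [-0.007, 0.001, -1.0]]
force: [-0.2, -1.3, -1.1]
gripper_width: 0.0651
grip_force: 0.0
```

```bash
python3 -c "
from h import *
to(619.5,230.3,16,5.7)
f=grab('scene');g=grab('top')
a=cv2.resize(f['image'][60:300,70:470,::-1],(800,480),interpolation=2)
b=cv2.resize(g['image'][120:250,150:240,::-1],None,fx=3.69,fy=3.69,interpolation=2)
cv2.imwrite('pics/s13.png',a);cv2.imwrite('pics/t13.png',b)
np.savez('top0.npz',**{k:g[k] for k in('image','range_z','mtx','extrinsics')});np.savez('scene0.npz',**{k:f[k] for k in('image','range_z','mtx','extrinsics')})"
python3 m.py
```

```text
t 33.3 p [650.8 -79.2 167. ] yhead 5.1 j7 [ 28.  30. -35.  91.  19.  66.  -6.] F [-0.2 -1.3 -1.1] w 0.0651 g 0.0
tool d mm [312.1  -3.7 148.8] twist rad -0.01
top table z 0.0022
red [194.4 217.5] 182 ztop 0.056 circ [420.2 208.7  30.3] med [422.1 209.2]
red [193.6 217.6] 13 ztop 0.067 circ [419.8 209.6   5.8] med [418.9 208.7]
blue [191.  187.1] 270 ztop 0.065 circ [517.9 218.4  25.6] med [516.6 221.1]
blue [200.9 178.6] 14 ztop 0.021 circ [547.  196.8  18.2] med [552.  198.6]
blue [205.3 190.6] 14 ztop 0.023 circ [512.7 184.5  16.8] med [509.5 180.7]
yel [353.3 165. ] 231 ztop 0.057 circ [ 596.2 -296.3   25.6] med [ 593.  -293.1]
grey [317.7 151.1] 5986 [array([526.3, -98.8]), array([326.1,  88.8]), np.float64(12.5)] 0.678
grey [282.5 131.6] 127 [array([667.6, -47.8]), array([152.8,  28.7]), np.float64(10.3)] 0.381
grey [180.6 173. ] 251 [array([520.1, 220.3]), array([308.7, 147.4]), np.float64(5.5)] 0.028
grey [195.  157.3] 658 [array([607.9, 224.1]), array([118.6, 143.6]), np.float64(2.0)] 0.04
grey [393.1 201.6] 132 [array([ 479.1, -427.8]), array([42.7, 58.1]), np.float64(89.1)]
[... 934 characters left out ...]
0.2]), array([313.2, 150.7]), np.float64(5.8)] 0.052
grey [266.  172.5] 128 [array([665. , -83.5]), array([71.9, 41.6]), np.float64(64.5)] 0.38
grey [266.2 181.9] 79 [array([673.7, -89.2]), array([67.2, 23. ]), np.float64(61.2)] 0.364
grey [268.6 207.1] 1137 [array([655.9, -87.8]), array([133.8,  52.9]), np.float64(20.9)] 0.347
grey [235.4 246.9] 251 [array([ 580.2, -128.6]), array([85.7, 20.4]), np.float64(9.0)] 0.026
grey [224.1 253.3] 275 [array([ 582.7, -160.1]), array([90.7, 21. ]), np.float64(8.4)] 0.028
grey [107.5 265.9] 72 [array([ 498.5, -422.3]), array([18.4, 53.5]), np.float64(34.9)] 0.024
grey [278.2 290.1] 455 [array([727.7, -76.7]), array([85.5, 40.5]), np.float64(68.4)] 0.021
```

View pics/s13.png

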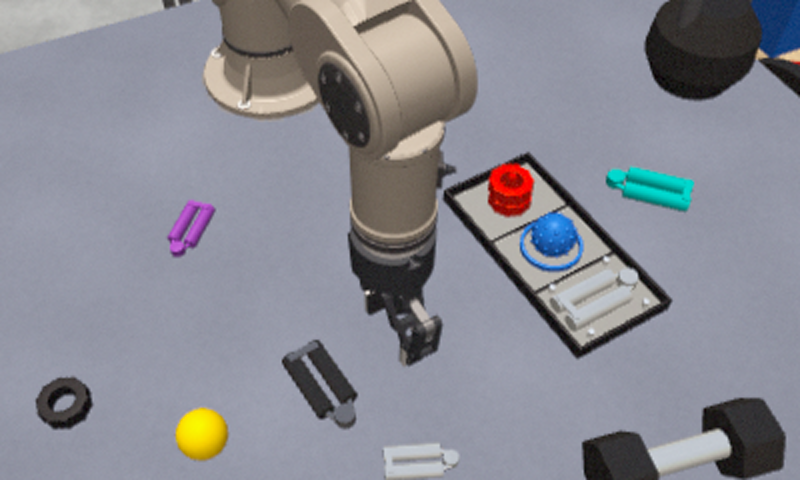

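View pics/t13.png

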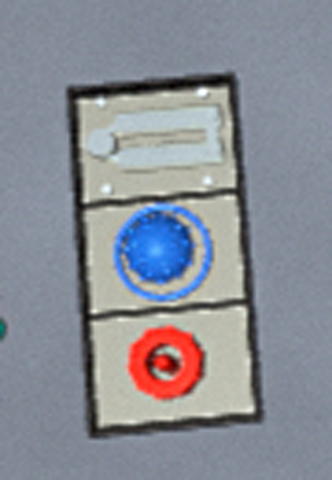

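Both views show the trainer between its four studs, the ball inside the ring and the collars stacked flat on the post. The look-alikes have not moved and the arm is clear.

Emit:
jog_arm(motion="0 0 -0.005 0; 0 0 0 0; 0 0 0 0; 0 0 0 0; 0 0 0 0")

```text
clock: 33.82
tool_pos: [0.6502, -0.0669, 0.1709]
eef_rot: [[-0.104, 0.995, 0.0], [0.995, 0.104, -0.0], [-0.0, 0.0, -1.0]]
force: [0.9, -0.1, 0.1]
gripper_width: 0.0649
grip_force: 0.0
```

```bash
python3 -c "
from plant import *
print(job_done())"
```

```text
the job is handed in; nothing more can be done
None
```

I handed the job in at about 34 s: both red collars are stacked flat on the post, the blue ball is inside the blue ring, the chrome trainer lies lengthwise between the four studs, and the look-alikes were left alone.

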